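# Emboss the board tag in the square-capped press

## Robot

A 6-joint arm with a two-finger parallel gripper is mounted at the origin on the work surface. World frame = base frame: x ahead of the robot, y to its left, z up, the work surface at z = 0. Lengths are in m, angles in rad, forces in N, time in s.
With the tool pointing down it reaches from about 0.375 to 0.9 m from the base axis. Payload 3.1 kg.
Tool frame: the origin (TCP) lies on the centre line of the jaws, within the pads' length; the fingertips stand 17 mm ahead of it and the grasp point (between the pads) lies 2 mm behind it; z points along the fingers, y is the line along which they close (so a half turn about z gives the same grasp; the last joint's range is limited). The gripper opens to 87 mm and grips with 3 to 60 N. Pads are 19 mm wide; open, the fingers measure 117 mm over their backs; the gripper's body (75 mm by 190 mm) begins 51 mm behind the grasp point.
Start: joints at [0.971, 0.527, 1.433, -0, 1.181, -0.178], TCP at [0.256, 0.57, 0.217] pointing down, gripper open.
Joint ranges: [-3.08, 3.08], [-0.75, 2.2], [0.22, 2.44], [-1.43, 4.57], [0, 2.65], [-2.85, 2.85]. Speed limits (rad/s): [2.79, 2.79, 3.14, 3.14, 3.14, 3.14].

## Interface

Orientations are given as a rotation vector (axis times angle).
In Python, from workcell import env gives the robot as it stands.
- The arm moves only by the shell command python3 -m jog 'ROWS' [FORCE]. ROWS is JSON, a list of rows, each an object of numbers: "x", "y", "z": the shift along the tool's x, y, z normalised to -1 to 1, where 1 is 40 mm; "rx", "ry", "rz": the turn, a rotation vector about the tool's x, y, z normalised to -1 to 1, where 1 is 0.1 rad; "jaw": the finger opening in mm, from 0 to 87. A call has 1 to 5 rows; each row shifts and turns the commanded pose from where the row before left it, along the tool's axes as they then stand; what a row does not reach is not made up. A row lasts 1/8 s, in which the tool goes at most 62.5 mm and 10.7 degrees, less where a joint would pass 70% of its speed; a pose out of reach is approached as far as the arm can. A call with a number of a shift or a turn outside -1 to 1 is refused whole. A call with a gripper value outside its range is refused whole. The fingers move at their own pace and stop on an object; FORCE is the grip in N (left out, the last holds). Time passes only in rows, so rows that do not move let the fingers close. It gives the time, the measured TCP pose, the force, the opening and the grip force at its end, in the units of the state.
- env.get_state(): the state, without advancing time (a new reading comes with each control period).
- env.grab_frame(name): name is "scene" or "top"; returns a dict with "color" (400x640x3 uint8, blue, green, red), "K" (3x3 intrinsics, pixels), "xyz" and "orientation" of the camera in the world. Camera axes: x right, y up, looking along -z (the intrinsics and any distortion apply to the point x, -y, -z); pixel columns grow to the right and rows downward; lengths in m; the calibration is good to about 2 mm. A picture is of the moment at which its call begins. There is no depth.
- env.sign_off(): hands the job in; it is judged then, once.
The state is a dict: "t": time; "joint_positions": joint angles; "qvel": joint speeds; "joint_efforts": joint torques, N m; "tcp_pos": TCP position; "orientation": TCP orientation; "ft_force": force on the tool from outside, world axes, zero at the start; "wrist_torque": the same for the moment, N m; "opening": finger opening in m; "gripper_force": force on a finger pad.
Only numpy, scipy, OpenCV 4.12 (cv2) and the standard library are available. Lean on these libraries where they do the work, as an engineer would, in place of code of your own. Each camera call takes 0.05 s, during which the arm holds its last target. There are 200 camera calls.

## Task

Emboss the tag that sits in the square-capped press: with the fingertips push the tag into the mouth until it is fully home, then press the square cap gently all the way down, hold it there for a moment, let it spring back up and withdraw. Do not lift anything or shove the press along the table, and do not touch the round-capped and bar-capped presses or their tags; leave everything else on the table where it is.

Things in the scene. Friction and masses are not known exactly. Their poses are not given: they have to be found in the camera images.
- square_press: the press to use: loose grey desk embossing press, about 0.9 kg, with a SQUARE steel cap. Origin on the table under the press; its x axis points from the mouth to the rear (the mouth faces roughly towards the robot), z up. Foot: x -45 to +43 mm, 58 mm wide, 13 mm high. Head: x -23 to +43 mm, 58 mm wide, top at 38 mm; the mouth is a slot under the head's front, and the tag lies in it. The finished tag still stands out of the mouth.
- square_tag_end (a point): middle of the outer end face of the tag in the square-capped press. The tag is a stiff white board slip 34 mm wide, 5 mm thick, 95 mm long, lying level along the press's x axis with its mid-thickness 16 mm above the table. This end is 112 mm in front of the press origin when drawn right out and 77 mm in front when home (32 mm beyond the foot, free air beneath it). It slides in along the press's +x with about 1 N of friction, and stays where left.
- square_tag (a joint): how far that tag has been pushed in, m: 0 drawn right out, 0.035 home against the stop (starts between 0 and 0.012)
- square_cap_top (a point): middle of the top face of the square cap, 44 x 44 mm, 11 mm thick; when up its top is 59 mm above the table, 8 mm behind the press origin along its x axis
- square_cap (a joint): how far the square cap is pressed down, m: 0 up, 0.008 fully down. A spring pushes it back: about 1.5 N to start it, 6 N at the bottom, where it meets a hard stop
- round_press: press to leave alone: same as the other but with a ROUND steel cap 48 mm across; same size, frame, cap height and tag
- round_tag_end (a point): middle of the outer end face of the tag in the round-capped press
- round_cap (a joint): how far the round cap is pressed down, m (0 up)
- bar_press: press to leave alone: same as the other but with a narrow BAR-shaped steel cap, 20 mm (along x) by 66 mm; same size, frame, cap height and tag
- bar_tag_end (a point): middle of the outer end face of the tag in the bar-capped press
- bar_cap (a joint): how far the bar cap is pressed down, m (0 up)
- glue_stick: bystander: lying yellow glue stick, 90 mm long, 26 mm thick; origin under its middle, x axis along it
- glue_cap: bystander: small yellow cap standing on the table, 27 mm across, 30 mm tall; origin at the underside
- standing_glue: bystander: glue stick standing upright, 27 mm across, 86 mm tall; origin at the underside
- scissors: bystander: closed scissors lying flat, 165 mm long, 80 mm over the handles, 10 mm thick; x axis towards the blade tips
- eraser: bystander: eraser, 45 x 20 x 12 mm; origin under its middle
- pen_pot: bystander: cork pot of pens and pencils, 76 mm across, 155 mm tall with the pens; origin at the underside
- glue_tub: bystander: turquoise tub of glue sticks, 84 mm across, 87 mm tall; origin at the underside

How it is judged:
By the outcome, as a careful person would: the job done as asked, in the order asked, and still so for the second after the job is handed in, with the robot touching nothing.
It also fails if it takes over 43 s, if anything falls off the work surface, if the arm or the gripper's body presses on something with over 40 N, if the wrist force passes 120 N, or if a joint passes its speed limit or range.

## Working session

There is one attempt and no reset: what is moved stays moved. The work goes in short steps, Python scripts to look and compute and a shell command to move; the robot and the scene stay as the last step left them, time stands still between calls to the robot, and variables do not carry over. Pictures are saved under pics/ and viewed, at most 10 in all, crops included, and the job is handed in when it is done.

```bash
mkdir -p pics; python3 - <<'E'
from workcell import env
import cv2,pickle
d={}
for n in("scene","top"):
    f=env.grab_frame(n);d[n]=f;cv2.imwrite(f"pics/{n}0.png",f["color"]);print(n,f["K"],f["xyz"],f["orientation"],[k for k in f])
pickle.dump(d,open("f0.pkl","wb"))
print(env.get_state())
E
```

```text
scene [[365.35942287   0.         317.12434597]
 [  0.         365.35942287 196.33687922]
 [  0.           0.           1.        ]] [ 1.10793733 -0.38808791  0.78343375] [0.73780897 0.32469276 0.75848167] ['color', 'K', 'xyz', 'orientation']
top [[406.36630576   0.         321.46110548]
 [  0.         406.36630576 192.94499596]
 [  0.           0.           1.        ]] [0.42610985 0.11335877 1.19659095] [ 0.10036361 -0.14654456 -1.53650459] ['color', 'K', 'xyz', 'orientation']
{'t': 0.1, 'joint_positions': array([ 9.70506337e-01,  5.28357584e-01,  1.43379454e+00,  1.45380146e-05,
        1.18141325e+00, -1.78513691e-01]), 'qvel': array([-2.28154126e-03, -2.14278189e-03, -2.78817319e-03,  1.27017134e-03,
        6.91523612e-04, -6.88886198e-05]), 'joint_efforts': array([-1.49899465e-04, -4.40989459e+01, -1.77151036e+01,  6.35112100e-02,
        5.34151972e-02, -3.86100385e-05]), 'tcp_pos': array([0.25544823, 0.56966408, 0.21627263]), 'orientation': array([-6.57473587e-01, -3.07124430e+00,  2.85805313e-03]), 'ft_force': array([-0.75608539,  0.74564721, -0.22225273]), 'wrist_torque': array([0.00069965, 0.03647247, 0.05939002]), 'gripper_force': 0.0, 'opening': 0.0865649970270334}
```

View pics/top0.png

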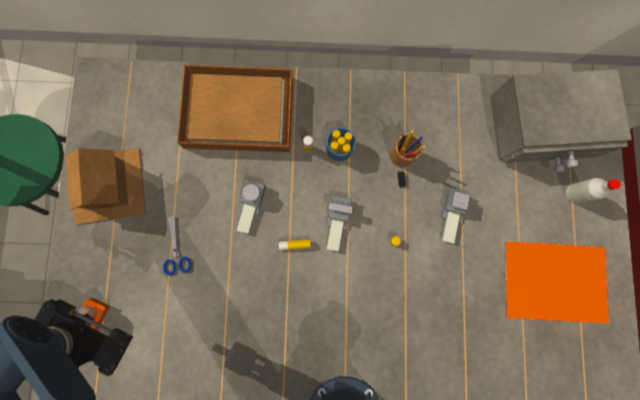

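View pics/scene0.png

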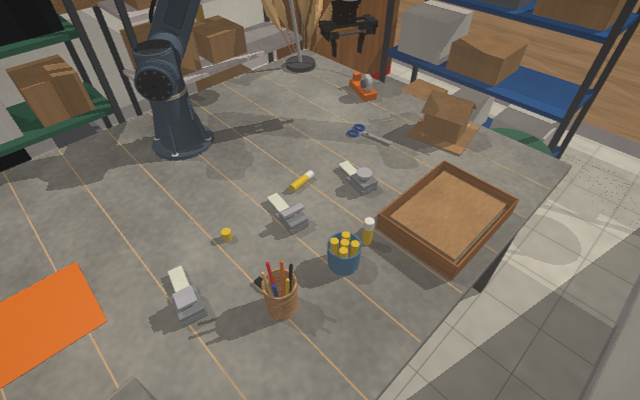

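The square-capped press is at about (457,203) in the top view, with its tag end near (450,242). In the scene view it is at (186,300). The round press is at (250,190) and the bar press at (340,210) in the top view.

```bash
python3 - <<'E'
import cv2,pickle,numpy as np
d=pickle.load(open("f0.pkl","rb"))
a=cv2.resize(d["top"]["color"][180:250,425:485],None,fx=8,fy=8,interpolation=cv2.INTER_CUBIC)
b=cv2.resize(d["scene"]["color"][260:330,155:215],None,fx=8,fy=8,interpolation=cv2.INTER_CUBIC)
c=np.hstack([a,b])[:,:]
c=cv2.resize(c,(800,int(c.shape[0]*800/c.shape[1])));print(c.shape)
cv2.imwrite("pics/crop0.png",c)
E
```

```text
(466, 800, 3)
```

View pics/crop0.png

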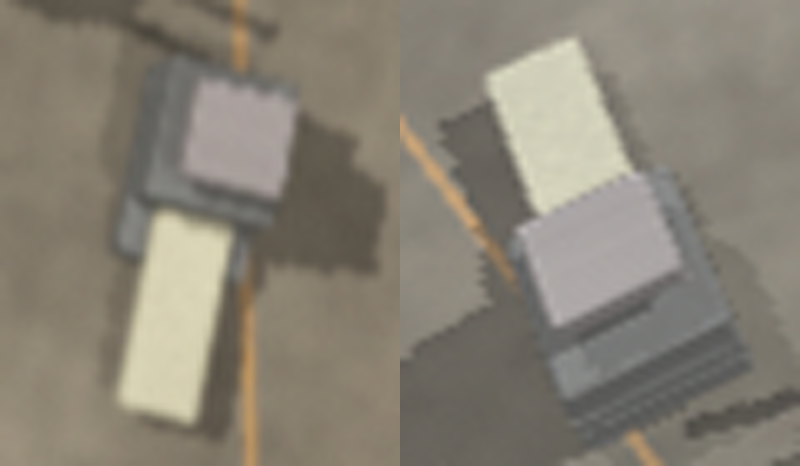

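The top view (left half) shows the tag end corners at crop (117,405) and (197,427), and the cap at (182..298, 78..198). The scene view (right half) shows the tag end at (487,76) and (578,38), and the cap at (520..680, 170..325). I'll fit the pose from these corners.

```bash
cat > h.py <<'E'
import cv2,pickle,numpy as np
from scipy.spatial.transform import Rotation as R
from scipy.optimize import least_squares
def proj(f,P):
    p=(np.atleast_2d(P)-f["xyz"])@R.from_rotvec(f["orientation"]).as_matrix()
    p=p*[1,-1,-1]; q=p@f["K"].T
    return q[:,:2]/q[:,2:]
E
python3 - <<'E'
from h import *
d=pickle.load(open("f0.pkl","rb"))
s=800/120
def o(l,x0,y0): return (np.array(l)+.5)/s-.5+[x0,y0]
# order: tag end (+y side, -y side), cap: front+y, front-y, rear-y, rear+y
T=o([(117,405),(197,427),(182,177),(280,198),(298,92),(200,78)],425,180)
S=o([(578-400,38),(487-400,76),(640-400,170),(518-400,232),(557-400,326),(682-400,270)],155,260)
def model(v):
    x,y,a,t=v;e=-.112+t
    L=np.array([(e,.017,.0185),(e,-.017,.0185),(-.014,.022,.059),(-.014,-.022,.059),(.030,-.022,.059),(.030,.022,.059)])
    return L@R.from_euler('z',a).as_matrix().T+[x,y,0]
def fit(us):
    g=lambda v:np.concatenate([(proj(d[n],model(v))-c).ravel() for n,c in us])
    r=least_squares(g,[.45,-.2,-.1,.006],x_scale=[.1,.1,.1,.01]);return r.x,g(r.x)
for us in([("top",T)],[("scene",S)],[("top",T),("scene",S)]):
    v,r=fit(us);print(v.round(4),np.degrees(v[2]).round(1));print(r.reshape(-1,2).round(1).tolist())
E
```

```text
[ 0.5928 -0.3144 -0.2    -0.001 ] -11.5
[[0.4, 0.3], [-0.2, -0.3], [-0.2, -0.5], [0.1, -0.1], [0.0, 1.0], [-0.2, -0.4]]
[ 5.938e-01 -3.159e-01 -2.192e-01  1.000e-04] -12.6
[[-0.1, -0.2], [-0.0, 0.2], [0.6, -0.3], [-0.4, -0.5], [-0.6, 1.0], [0.5, -0.3]]
[ 0.5934 -0.3154 -0.2122 -0.0007] -12.2
[[0.3, -0.1], [-0.3, -0.6], [0.1, -0.8], [0.4, -0.2], [0.5, 0.9], [0.3, -0.7], [-0.4, -0.5], [-0.3, -0.1], [0.6, -0.6], [-0.4, -0.7], [-0.4, 0.7], [0.7, -0.7]]
```

```bash
cat >> h.py <<'E'
PX,PY,PA=.5934,-.3154,-.2122
def loc(p): # world->press
    return R.from_euler('z',-PA).as_matrix()@(np.asarray(p)-[PX,PY,0])
def glob(p): return R.from_euler('z',PA).as_matrix()@np.asarray(p)+[PX,PY,0]
def report(target=None): # target in press frame (TCP)
    from workcell import env
    s=env.get_state();M=R.from_rotvec(s["orientation"])
    m=M.as_matrix()
    print("t",round(s["t"],2),"tcp",s["tcp_pos"].round(4),"press",loc(s["tcp_pos"]).round(4),"F",s["ft_force"].round(1),"open",round(s["opening"],3),"q",s["joint_positions"].round(2))
    print("tool x",m[:,0].round(3),"y",m[:,1].round(3),"z",m[:,2].round(3))
    for sg in(1,-1): # tool x along +-press x, z down
        ex=sg*np.array([np.cos(PA),np.sin(PA),0]);ez=np.array([0,0,-1.]);D=np.c_[ex,np.cross(ez,ex),ez]
        print("turn",sg,(R.from_matrix(m.T@D).as_rotvec()/.1).round(2))
    if target is not None: print("shift units",(m.T@(glob(target)-s["tcp_pos"])/.04).round(2))
E
python3 -c "
from h import *
report([-.14,0,.12])"
```

```text
t 0.1 tcp [0.2554 0.5697 0.2163] press [-0.5168  0.794   0.2163] F [-0.8  0.7 -0.2] open 0.087 q [ 0.97  0.53  1.43  0.    1.18 -0.18]
tool x [-0.912  0.409  0.   ] y [ 0.409  0.912 -0.002] z [-0.001 -0.002 -1.   ]
turn 1 [-1.000e-02  3.000e-02  2.932e+01]
turn -1 [-0.02 -0.01 -2.1 ]
shift units [-13.34 -17.45   2.44]
```

```bash
python3 -m jog '[{"rz":-1,"jaw":0},{"rz":-1},{"rz":-0.1,"x":-0.7,"y":-0.9},{"x":-0.7,"y":-0.9},{"x":-0.7,"y":-0.9}]' 20
python3 -m jog '[{"x":-0.7,"y":-0.9},{"x":-0.7,"y":-0.9},{"x":-0.7,"y":-0.9},{"x":-0.7,"y":-0.9},{"x":-0.7,"y":-0.9}]'
python3 -m jog '[{"x":-0.7,"y":-0.9},{"x":-0.7,"y":-0.9},{"x":-0.3,"y":-0.9},{"x":-0.3,"y":-0.9},{"x":-0.3,"y":-0.9}]'
python3 -m jog '[{"x":-0.3,"y":-0.9},{"x":-0.3,"y":-0.9},{"x":-0.3,"y":-0.9},{"x":-0.2,"y":-0.9},{"x":-0.2,"y":-0.9}]'
python3 -c "
from h import *
report([-.14,0,.12])"
```

```text
t 0.1 tcp [0.2554 0.5697 0.2163] press [-0.5168  0.794   0.2163] F [-0.8  0.7 -0.2] open 0.087 q [ 0.97  0.53  1.43  0.    1.18 -0.18]
tool x [-0.912  0.409  0.   ] y [ 0.409  0.912 -0.002] z [-0.001 -0.002 -1.   ]
turn 1 [-1.000e-02  3.000e-02  2.932e+01]
turn -1 [-0.02 -0.01 -2.1 ]
shift units [-13.34 -17.45   2.44]$[0]: bad value
$[0]: bad value
$[0]: bad value
$[0]: bad value
```

```bash
python3 -m jog '[{"x":0,"y":0,"z":0,"rx":0,"ry":0,"rz":-1,"jaw":0},{"x":0,"y":0,"z":0,"rx":0,"ry":0,"rz":-1,"jaw":0},{"x":-0.7,"y":-0.9,"z":0,"rx":0,"ry":0,"rz":-0.1,"jaw":0},{"x":-0.7,"y":-0.9,"z":0,"rx":0,"ry":0,"rz":0,"jaw":0},{"x":-0.7,"y":-0.9,"z":0,"rx":0,"ry":0,"rz":0,"jaw":0}]' 20
```

```text
t: 0.72
tcp_pos: [0.315, 0.4454, 0.2167]
orientation: [-0.331, -3.124, 0.001]
ft_force: [1.3, 0.8, -0.3]
opening: 0.0449
gripper_force: 0.0
```

```bash
python3 -m jog '[{"x":-0.7,"y":-0.9,"z":0,"rx":0,"ry":0,"rz":0,"jaw":0},{"x":-0.7,"y":-0.9,"z":0,"rx":0,"ry":0,"rz":0,"jaw":0},{"x":-0.7,"y":-0.9,"z":0,"rx":0,"ry":0,"rz":0,"jaw":0},{"x":-0.7,"y":-0.9,"z":0,"rx":0,"ry":0,"rz":0,"jaw":0},{"x":-0.7,"y":-0.9,"z":0,"rx":0,"ry":0,"rz":0,"jaw":0}]'
python3 -m jog '[{"x":-0.5,"y":-0.9,"z":0,"rx":0,"ry":0,"rz":0,"jaw":0},{"x":-0.5,"y":-0.9,"z":0,"rx":0,"ry":0,"rz":0,"jaw":0},{"x":-0.3,"y":-0.9,"z":0,"rx":0,"ry":0,"rz":0,"jaw":0},{"x":-0.3,"y":-0.9,"z":0,"rx":0,"ry":0,"rz":0,"jaw":0},{"x":-0.3,"y":-0.9,"z":0,"rx":0,"ry":0,"rz":0,"jaw":0}]'
python3 -m jog '[{"x":-0.1,"y":-0.9,"z":0,"rx":0,"ry":0,"rz":0,"jaw":0},{"x":0,"y":-0.9,"z":0,"rx":0,"ry":0,"rz":0,"jaw":0},{"x":0,"y":-0.9,"z":0,"rx":0,"ry":0,"rz":0,"jaw":0},{"x":0,"y":-0.9,"z":0,"rx":0,"ry":0,"rz":0,"jaw":0},{"x":0,"y":-0.9,"z":0,"rx":0,"ry":0,"rz":0,"jaw":0}]'
python3 -c "
from h import *
report([-.14,0,.12])"
```

```text
t: 1.35
tcp_pos: [0.4142, 0.2399, 0.217]
orientation: [-0.332, -3.124, 0.0]
ft_force: [0.3, -0.6, -0.2]
opening: 0.0013
gripper_force: 0.0
t: 1.98
tcp_pos: [0.4502, 0.0482, 0.2169]
orientation: [-0.332, -3.124, -0.0]
ft_force: [-0.0, -0.9, -0.0]
opening: 0.0004
gripper_force: 0.0
t: 2.6
tcp_pos: [0.4159, -0.1284, 0.217]
orientation: [-0.332, -3.124, -0.0]
ft_force: [1.8, 0.0, -0.6]
opening: 0.0004
gripper_force: 0.0
t 2.6 tcp [ 0.4159 -0.1284  0.217 ] press [-0.2129  0.1454  0.217 ] F [ 1.8  0.  -0.6] open 0.0 q [-0.56  0.27  1.89  0.    0.98 -1.92]
tool x [-0.978  0.21   0.   ] y [0.21  0.978 0.   ] z [-0.  0. -1.]
turn 1 [ 1.000e-02  0.000e+00 -3.141e+01]
turn -1 [ 0. -0.  0.]
shift units [-1.82 -3.64  2.42]
```

```bash
python3 -m jog '[{"x":-0.4,"y":-0.9,"z":0.4,"rx":0,"ry":0,"rz":0,"jaw":0},{"x":-0.4,"y":-0.9,"z":0.5,"rx":0,"ry":0,"rz":0,"jaw":0},{"x":-0.4,"y":-0.9,"z":0.7,"rx":0,"ry":0,"rz":0,"jaw":0},{"x":-0.4,"y":-0.94,"z":0.8,"rx":0,"ry":0,"rz":0,"jaw":0},{"x":0,"y":0,"z":0,"rx":0,"ry":0,"rz":0,"jaw":0}]'
python3 - <<'E'
from h import *
from workcell import env
report([-.145,0,.023])
a=env.grab_frame("top")["color"][180:280,400:500];b=env.grab_frame("scene")["color"][220:320,120:220]
cv2.imwrite("pics/c1.png",cv2.resize(np.hstack([a,b]),(800,400),interpolation=cv2.INTER_CUBIC))
E
```

```text
t: 3.22
tcp_pos: [0.4479, -0.2852, 0.1185]
orientation: [-0.337, -3.121, -0.003]
ft_force: [-0.7, 0.4, -0.6]
opening: 0.0005
gripper_force: 0.0
t 3.23 tcp [ 0.4479 -0.2852  0.1185] press [-0.1486 -0.0012  0.1185] F [-0.7  0.4 -0.6] open 0.0 q [-0.78  0.55  1.76 -0.    0.84 -2.13]
tool x [-0.977  0.213  0.003] y [0.213 0.977 0.002] z [-0.002  0.002 -1.   ]
turn 1 [-4.000e-02 -2.000e-02  3.139e+01]
turn -1 [ 0.02 -0.03 -0.03]
shift units [-0.1   0.03  2.39]
```

View pics/c1.png

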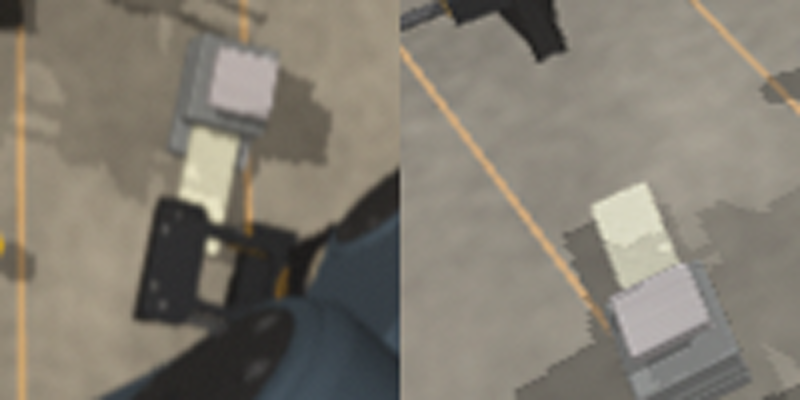

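The crop shows the gripper in line with the tag and above it. The fingertips are at (545,55) in the scene half and the tag end is at (620,195), with clear space between. I'll lower now.

```bash
python3 -m jog '[{"x":0,"y":0,"z":0.7,"rx":0,"ry":0,"rz":0,"jaw":0},{"x":0,"y":0,"z":0.7,"rx":0,"ry":0,"rz":0,"jaw":0},{"x":0,"y":0,"z":0.6,"rx":0,"ry":0,"rz":0,"jaw":0},{"x":0,"y":0,"z":0.35,"rx":0,"ry":0,"rz":0,"jaw":0},{"x":0,"y":0,"z":0,"rx":0,"ry":0,"rz":0,"jaw":0}]'
python3 - <<'E'
from h import *
from workcell import env
report([-.122,0,.023])
a=env.grab_frame("top")["color"][180:280,400:500];b=env.grab_frame("scene")["color"][220:320,120:220]
cv2.imwrite("pics/c2.png",cv2.resize(np.hstack([a,b]),(800,400),interpolation=cv2.INTER_CUBIC))
E
```

```text
t: 3.95
tcp_pos: [0.4482, -0.2822, 0.0272]
orientation: [-0.331, -3.123, -0.001]
ft_force: [-0.1, 0.0, -0.3]
opening: 0.0007
gripper_force: 0.0
t 3.95 tcp [ 0.4482 -0.2822  0.0272] press [-0.149   0.0018  0.0272] F [-0.1  0.  -0.3] open 0.001 q [-0.77  0.7   1.81  0.    0.63 -2.13]
tool x [-0.978  0.209  0.001] y [0.209 0.978 0.001] z [-0.001  0.001 -1.   ]
turn 1 [ 2.00e-02  1.00e-02 -3.14e+01]
turn -1 [ 0.01 -0.01  0.01]
shift units [-0.67 -0.05  0.1 ]
```

View pics/c2.png

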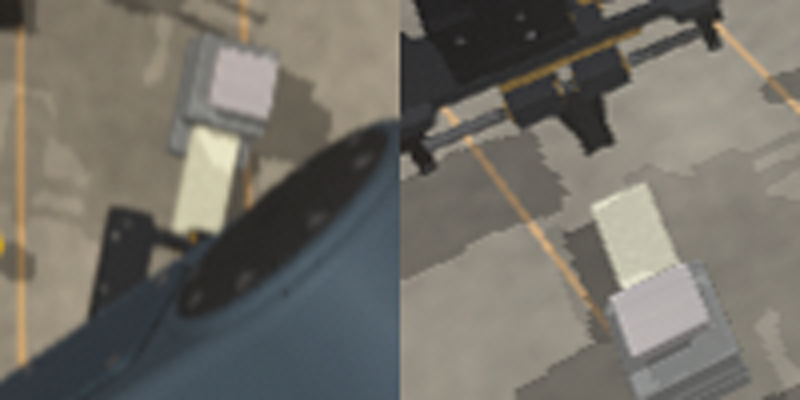

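The fingertips at (600,140) in the scene half point at the tag end at (620,195), and they are low and aligned. I'll push now.

```bash
python3 -m jog '[{"x":-0.2,"y":-0.05,"z":0.08,"rx":0,"ry":0,"rz":0,"jaw":0},{"x":-0.2,"y":0,"z":0,"rx":0,"ry":0,"rz":0,"jaw":0},{"x":-0.1,"y":0,"z":0,"rx":0,"ry":0,"rz":0,"jaw":0},{"x":0,"y":0,"z":0,"rx":0,"ry":0,"rz":0,"jaw":0}]'
python3 -c "
from h import *
report([-.0865,0,.023])"
python3 -m jog '[{"x":-0.12,"y":0,"z":0,"rx":0,"ry":0,"rz":0,"jaw":0},{"x":-0.12,"y":0,"z":0,"rx":0,"ry":0,"rz":0,"jaw":0},{"x":-0.12,"y":0,"z":0,"rx":0,"ry":0,"rz":0,"jaw":0}]'
python3 -c "
from h import *
report([-.0865,0,.023])"
```

```text
t: 4.55
tcp_pos: [0.468, -0.2896, 0.0241]
orientation: [0.331, 3.124, -0.001]
ft_force: [-0.2, -0.0, -0.6]
opening: 0.0003
gripper_force: 0.0
t 4.55 tcp [ 0.468  -0.2896  0.0241] press [-0.128  -0.0011  0.0241] F [-0.2 -0.  -0.6] open 0.0 q [-0.76  0.72  1.76 -0.    0.66 -2.12]
tool x [-0.978  0.21  -0.001] y [ 0.21   0.978 -0.   ] z [ 0. -0. -1.]
turn 1 [-1.000e-02 -1.000e-02 -3.141e+01]
turn -1 [-0.    0.01  0.01]
shift units [-1.04  0.03  0.03]
t: 4.92
tcp_pos: [0.4819, -0.2925, 0.0239]
orientation: [0.332, 3.124, -0.0]
ft_force: [1.0, -0.3, -0.2]
opening: 0.0005
gripper_force: 0.0
t 4.92 tcp [ 0.4819 -0.2925  0.0239] press [-0.1138 -0.0011  0.0239] F [ 1.  -0.3 -0.2] open 0.0 q [-0.74  0.73  1.72  0.    0.68 -2.1 ]
tool x [-0.978  0.21  -0.   ] y [ 0.21   0.978 -0.   ] z [ 0. -0. -1.]
turn 1 [ -0.    -0.   -31.41]
turn -1 [-0.  0.  0.]
shift units [-0.68  0.03  0.02]
```

```bash
python3 -m jog '[{"x":-0.12,"y":0,"z":0,"rx":0,"ry":0,"rz":0,"jaw":0},{"x":-0.12,"y":0,"z":0,"rx":0,"ry":0,"rz":0,"jaw":0},{"x":-0.12,"y":0,"z":0,"rx":0,"ry":0,"rz":0,"jaw":0},{"x":-0.08,"y":0,"z":0,"rx":0,"ry":0,"rz":0,"jaw":0},{"x":0,"y":0,"z":0,"rx":0,"ry":0,"rz":0,"jaw":0}]'
python3 - <<'E'
from h import *
from workcell import env
report([-.0865,0,.023])
A=env.grab_frame("top");B=env.grab_frame("scene");pickle.dump({"top":A,"scene":B},open("f3.pkl","wb"))
a=A["color"][180:250,425:485];b=B["color"][260:330,155:215]
cv2.imwrite("pics/c3.png",cv2.resize(np.hstack([a,b]),(800,467),interpolation=cv2.INTER_CUBIC))
E
```

```text
t: 5.55
tcp_pos: [0.499, -0.2962, 0.024]
orientation: [0.332, 3.124, -0.0]
ft_force: [0.4, 0.6, 0.5]
opening: 0.0004
gripper_force: 0.0
t 5.55 tcp [ 0.499  -0.2962  0.024 ] press [-0.0963 -0.0011  0.024 ] F [0.4 0.6 0.5] open 0.0 q [-0.73  0.75  1.68  0.    0.71 -2.09]
tool x [-0.978  0.21  -0.   ] y [ 0.21   0.978 -0.   ] z [ 0. -0. -1.]
turn 1 [ -0.    -0.   -31.41]
turn -1 [-0.    0.    0.01]
shift units [-0.24  0.03  0.02]
```

View pics/c3.png

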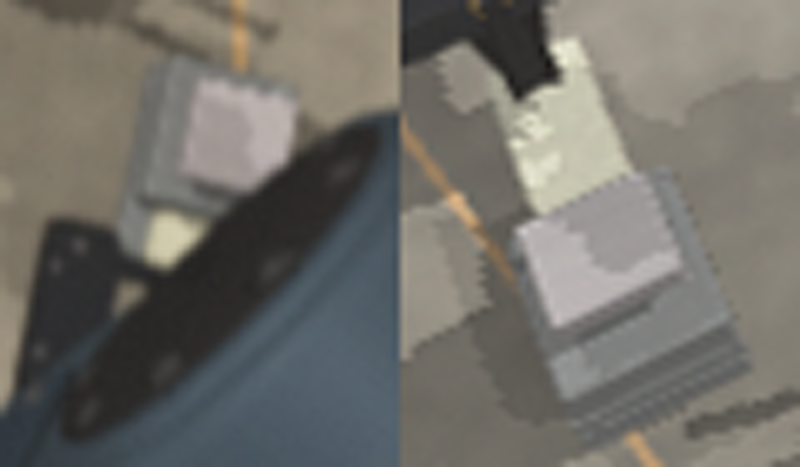

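In the scene half the fingertip at (520,100) overlaps the tag, but the tag corner at (578,38) hasn't moved. I'll check where the fingertip should project.

```bash
python3 - <<'E'
from h import *
d=pickle.load(open("f3.pkl","rb"))
s=800/120
for n,x0,y0,ox in(("scene",155,260,400),("top",425,180,0)):
  P=[glob([-.0963+dx,-.0011+dy,z]) for dx,dy,z in[(0,0,.007),(.0095,.015,.007),(.0095,-.015,.007),(0,0,.024),(0,0,.064)]]+[glob([-.112,0,.0185]),glob([-.112,.017,.0185]),glob([-.112,-.017,.0185])]
  print(n,((proj(d[n],P)-[x0,y0])*s+[ox,0]).round(0).tolist())
E
```

```text
scene [[546.0, 103.0], [594.0, 103.0], [513.0, 140.0], [533.0, 77.0], [501.0, 14.0], [528.0, 54.0], [573.0, 33.0], [482.0, 74.0]]
top [[155.0, 376.0], [126.0, 347.0], [192.0, 363.0], [168.0, 374.0], [201.0, 369.0], [155.0, 409.0], [117.0, 400.0], [193.0, 418.0]]
```

```bash
python3 - <<'E'
from h import *
d=pickle.load(open("f3.pkl","rb"))
print("c2 exp",((proj(d["scene"],[glob([-.149+a,.0018+b,.0102]) for a,b in((0,0),(.0095,.015),(.0095,-.015))])-[120,220])*4+[400,0]).round(0).tolist())
b=d["scene"]["color"][240:300,140:220]
b=cv2.resize(b,None,fx=10,fy=10,interpolation=cv2.INTER_NEAREST)
cv2.imwrite("pics/c4.png",b)
E
```

```text
c2 exp [[607.0, 157.0], [634.0, 157.0], [587.0, 178.0]]
```

View pics/c4.png

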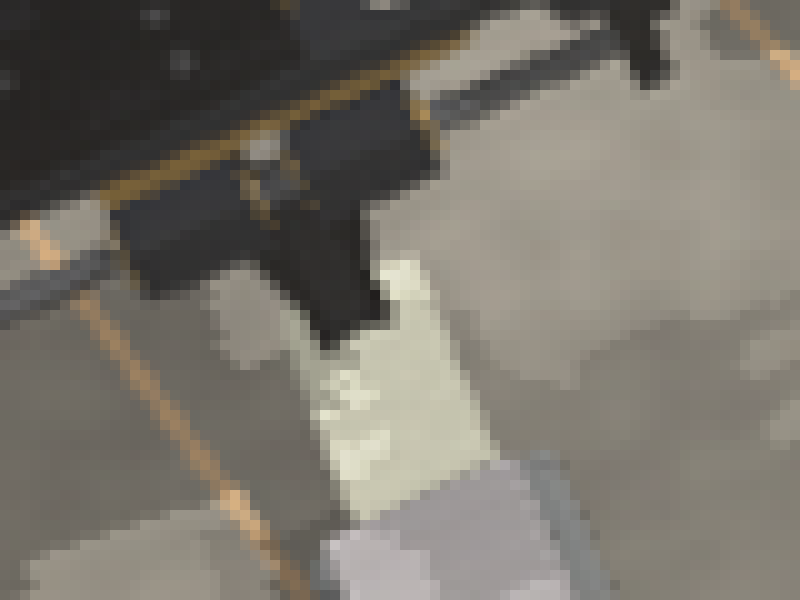

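The tag end corners at (182,266) and (168,271) are where they were at the start, and there is no contact force. The fingertip at (175,273) is drawn over the tag, so it seems to be higher than the nominal 17 mm implies. I'll back off and find the real tip height by touching the table gently.

```bash
python3 -m jog '[{"x":0,"y":0,"z":-0.2,"rx":0,"ry":0,"rz":0,"jaw":0},{"x":0.5,"y":0,"z":0,"rx":0,"ry":0,"rz":0,"jaw":0},{"x":0.8,"y":0,"z":0,"rx":0,"ry":0,"rz":0,"jaw":0},{"x":0,"y":0,"z":0.2,"rx":0,"ry":0,"rz":0,"jaw":0},{"x":0,"y":0,"z":0.05,"rx":0,"ry":0,"rz":0,"jaw":0}]'
python3 -m jog '[{"x":0,"y":0,"z":0.05,"rx":0,"ry":0,"rz":0,"jaw":0},{"x":0,"y":0,"z":0,"rx":0,"ry":0,"rz":0,"jaw":0}]'
python3 -m jog '[{"x":0,"y":0,"z":0.05,"rx":0,"ry":0,"rz":0,"jaw":0},{"x":0,"y":0,"z":0,"rx":0,"ry":0,"rz":0,"jaw":0}]'
python3 -c "
from h import *
report([-.13,0,.017])"
```

```text
t: 6.28
tcp_pos: [0.4488, -0.2859, 0.0219]
orientation: [0.333, 3.123, -0.001]
ft_force: [0.4, -0.7, 0.3]
opening: 0.0007
gripper_force: 0.0
t: 6.52
tcp_pos: [0.4487, -0.2855, 0.0198]
orientation: [0.331, 3.124, -0.001]
ft_force: [-0.0, -0.5, 0.1]
opening: 0.0007
gripper_force: 0.0
t: 6.78
tcp_pos: [0.4481, -0.2851, 0.0178]
orientation: [-0.332, -3.124, -0.0]
ft_force: [0.0, -0.4, -0.7]
opening: -0.0002
gripper_force: 0.0
t 6.78 tcp [ 0.4481 -0.2851  0.0178] press [-0.1485 -0.001   0.0178] F [ 0.  -0.4 -0.7] open -0.0 q [-0.78  0.72  1.81  0.    0.61 -2.14]
tool x [-0.978  0.21   0.   ] y [0.21  0.978 0.   ] z [-0.  0. -1.]
turn 1 [  0.     0.   -31.41]
turn -1 [ 0.   -0.    0.01]
shift units [-0.46  0.02  0.02]
```

```bash
for i in 1; do python3 -m jog '[{"x":0,"y":0,"z":0.05,"rx":0,"ry":0,"rz":0,"jaw":0},{"x":0,"y":0,"z":0,"rx":0,"ry":0,"rz":0,"jaw":0}]' | sed -n '2p;4p'; done
python3 -m jog '[{"x":0,"y":0,"z":0.05,"rx":0,"ry":0,"rz":0,"jaw":0},{"x":0,"y":0,"z":0,"rx":0,"ry":0,"rz":0,"jaw":0}]' | sed -n '2p;4p'
python3 - <<'E'
from h import *
from workcell import env
B=env.grab_frame("scene");b=B["color"][230:290,140:220]
cv2.imwrite("pics/c5.png",cv2.resize(b,None,fx=10,fy=10,interpolation=cv2.INTER_NEAREST))
p=env.get_state()["tcp_pos"]
print(((proj(B,[p-[0,0,z] for z in(.017,.005,0)])-[140,230])*10).round(0).tolist())
E
```

```text
tcp_pos: [0.4479, -0.2851, 0.0158]
ft_force: [-0.1, 0.1, -0.1]
tcp_pos: [0.4479, -0.2851, 0.0138]
ft_force: [-0.1, -0.3, 0.8]
[[321.0, 328.0], [308.0, 301.0], [302.0, 290.0]]
```

View pics/c5.png

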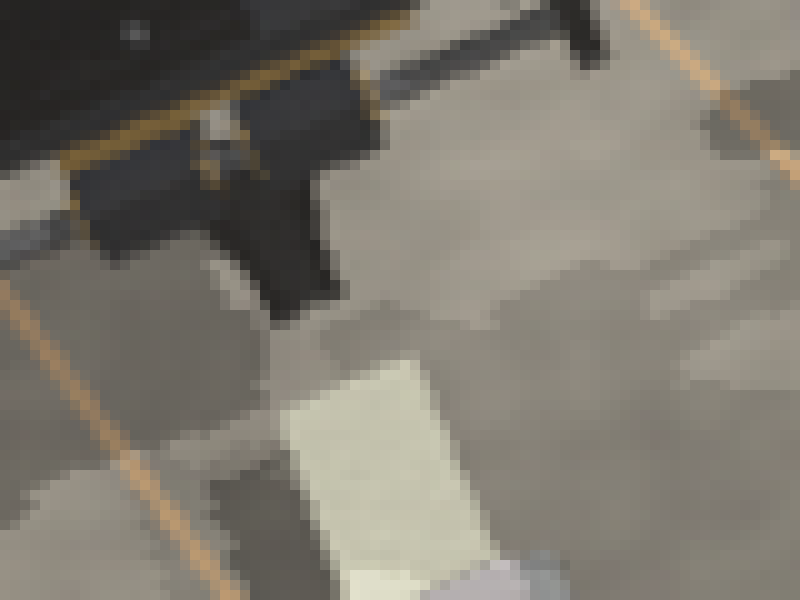

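The tip at (310,307) is clearly above the table with TCP z at 0.0138, so the real tip sits less than 17 mm ahead of the TCP. I'll keep feeling downwards.

```bash
python3 -m jog '[{"x":0,"y":0,"z":0.05,"rx":0,"ry":0,"rz":0,"jaw":0},{"x":0,"y":0,"z":0,"rx":0,"ry":0,"rz":0,"jaw":0}]' | sed -n '2p;4p'
python3 -m jog '[{"x":0,"y":0,"z":0.05,"rx":0,"ry":0,"rz":0,"jaw":0},{"x":0,"y":0,"z":0,"rx":0,"ry":0,"rz":0,"jaw":0}]' | sed -n '2p;4p'
python3 -m jog '[{"x":0,"y":0,"z":0.05,"rx":0,"ry":0,"rz":0,"jaw":0},{"x":0,"y":0,"z":0,"rx":0,"ry":0,"rz":0,"jaw":0}]' | sed -n '2p;4p'
```

```text
tcp_pos: [0.4479, -0.2851, 0.0118]
ft_force: [-0.3, -0.7, 0.4]
tcp_pos: [0.4479, -0.2851, 0.0098]
ft_force: [-0.1, 0.4, 0.3]
tcp_pos: [0.4479, -0.2851, 0.0078]
ft_force: [-0.3, -0.5, 0.1]
```

```bash
python3 -m jog '[{"x":0,"y":0,"z":0.04,"rx":0,"ry":0,"rz":0,"jaw":0},{"x":0,"y":0,"z":0,"rx":0,"ry":0,"rz":0,"jaw":0}]' | sed -n '2p;4p'
python3 -m jog '[{"x":0,"y":0,"z":0.04,"rx":0,"ry":0,"rz":0,"jaw":0},{"x":0,"y":0,"z":0,"rx":0,"ry":0,"rz":0,"jaw":0}]' | sed -n '2p;4p'
python3 -m jog '[{"x":0,"y":0,"z":0.04,"rx":0,"ry":0,"rz":0,"jaw":0},{"x":0,"y":0,"z":0,"rx":0,"ry":0,"rz":0,"jaw":0}]' | sed -n '2p;4p'
```

```text
tcp_pos: [0.4479, -0.2851, 0.0062]
ft_force: [0.7, -0.0, 0.5]
tcp_pos: [0.4479, -0.2851, 0.0047]
ft_force: [0.6, -0.1, -0.2]
tcp_pos: [0.4479, -0.2851, 0.003]
ft_force: [-0.2, -0.2, -0.5]
```

```bash
cat > tip.py <<'E'
from h import *
from workcell import env
B=env.grab_frame("scene");g=B["color"].max(2)
p=env.get_state()["tcp_pos"]
q=proj(B,[p,p-[0,0,.017]]);c=q[0].round().astype(int)
m=g[c[1]-6:c[1]+12,c[0]-10:c[0]+12]
print("tcp",p.round(4),"proj tcp,-17mm",q.round(1).tolist(),"cols from",c[0]-10)
for i,r in enumerate(m): print(c[1]-6+i,' '.join('%3d'%v for v in r))
E
python3 tip.py
```

```text
tcp [ 0.4479 -0.2851  0.0031] proj tcp,-17mm [[171.4, 261.4], [173.3, 265.2]] cols from 161
255  65  45  41  43  45  48  48  48  48  47  42  46 109 155 150 151 151 152 154 154 151 149
256 103  70  44  42  43  47  47  46  48  49  45  39  98 149 150 150 151 152 153 151 150 151
257 113 104  69  44  43  44  48  48  49  48  47  41  64 118 153 151 152 151 151 151 150 152
258 110 111 103  70  44  42  46  48  48  48  47  44  62 116 152 150 151 153 153 151 151 153
259 108 109 111 101  70  44  42  46  50  48  49  48  40  80 125 135 140 150 149 152 152 153
260 106 106 108 111 101  67  41  44  48  49  50  47  43  57 105 135 133 130 138 151 150 151
261 105 105 107 107 108  94  42  43  48  49  51  52  45  42  92 135 133 132 133 133 135 138
262 105 105 106 105 106  97  68  46  45  47  63  81  71  83 110 135 133 133 133 135 139 141
263 105 106 105 106 105 107  96  61  42  49  67 107 137 136 135 135 136 136 137 140 143 143
264 106 106 107 105 104 104  96  67  58  79 110 131 132 132 134 135 136 137 138 140 143 144
265 108 108 107 106 103 103 106 102 100 105  94 110 130 132 135 136 137 141 144 155 157 140
266 107 108 107 105 104 103 105 106 107 111 122 130 130 132 135 138 152 173 185 202 183 140
267 108 107 107 106 104 105 105 107 107 124 140 128 131 139 156 170 184 203 201 200 192 160
268 109 108 106 107 105 106 105 106 107 106 118 137 154 183 202 198 200 198 196 197 199 179
269 108 107 107 107 107 107 106 108 113 126 153 180 197 196 196 195 194 195 197 199 200 189
270 106 106 106 105 106 107 112 133 163 184 201 197 196 196 198 195 194 195 198 199 198 189
271 104 107 111 110 108 116 142 180 200 198 198 197 197 196 195 195 195 196 197 198 198 199
272 110 122 142 138 126 127 141 177 196 195 196 197 196 197 195 195 195 195 195 196 196 198
```

```bash
python3 -m jog '[{"x":0,"y":0,"z":0.04,"rx":0,"ry":0,"rz":0,"jaw":0},{"x":0,"y":0,"z":0,"rx":0,"ry":0,"rz":0,"jaw":0}]' | sed -n '2p;4p'
python3 -m jog '[{"x":0,"y":0,"z":0.04,"rx":0,"ry":0,"rz":0,"jaw":0},{"x":0,"y":0,"z":0,"rx":0,"ry":0,"rz":0,"jaw":0}]' | sed -n '2p;4p'
python3 -m jog '[{"x":0,"y":0,"z":0.04,"rx":0,"ry":0,"rz":0,"jaw":0},{"x":0,"y":0,"z":0,"rx":0,"ry":0,"rz":0,"jaw":0}]' | sed -n '2p;4p'
```

```text
tcp_pos: [0.4479, -0.2851, 0.0014]
ft_force: [0.3, 0.5, -0.3]
tcp_pos: [0.4479, -0.2851, -0.0002]
ft_force: [-0.7, 1.2, -0.2]
tcp_pos: [0.4479, -0.2851, -0.0018]
ft_force: [0.7, 0.7, -1.1]
```

```bash
python3 -m jog '[{"x":0,"y":0,"z":0.04,"rx":0,"ry":0,"rz":0,"jaw":0},{"x":0,"y":0,"z":0,"rx":0,"ry":0,"rz":0,"jaw":0}]' | sed -n '2p;4p'
python3 -m jog '[{"x":0,"y":0,"z":0.04,"rx":0,"ry":0,"rz":0,"jaw":0},{"x":0,"y":0,"z":0,"rx":0,"ry":0,"rz":0,"jaw":0}]' | sed -n '2p;4p'
python3 -m jog '[{"x":0,"y":0,"z":0.04,"rx":0,"ry":0,"rz":0,"jaw":0},{"x":0,"y":0,"z":0,"rx":0,"ry":0,"rz":0,"jaw":0}]' | sed -n '2p;4p'
python3 tip.py | sed -n '1p;6,16p'; python3 -c "
from h import *
report()"
```

```text
tcp_pos: [0.4479, -0.2851, -0.0034]
ft_force: [1.4, 0.2, 0.4]
tcp_pos: [0.448, -0.2852, -0.0049]
ft_force: [-0.4, 0.6, -0.7]
tcp_pos: [0.448, -0.2852, -0.005]
ft_force: [-1.5, 0.8, 11.8]
tcp [ 0.448  -0.2852 -0.005 ] proj tcp,-17mm [[172.3, 263.3], [174.2, 267.0]] cols from 162
261 107 107 108 100  67  45  43  46  48  49  49  48  41  90 133 132 132 132 134 135 139 138
262 105 105 106 108  98  66  44  47  49  48  48  47  44  56 103 136 133 134 137 140 140 143
263 104 105 106 105 107  93  51  43  47  48  50  50  47  43  94 138 136 138 139 142 143 145
264 106 106 105 103 104  97  69  46  45  50  59  65  63  80 113 139 136 137 140 144 144 146
265 109 106 105 102 103 107  98  62  44  62  73  82  99 119 140 137 142 144 155 156 140 142
266 109 108 105 104 103 105  97  70  68  87  93  93 110 135 140 152 173 184 202 183 140 139
267 108 106 106 104 105 106 108 110 103  92  90  94 106 140 172 184 202 202 200 191 159 135
268 107 107 106 105 106 106 105 101  90  93 106 131 177 203 199 199 199 195 197 199 179 137
269 108 106 106 107 104  98  89  96 108 131 173 199 198 196 195 194 195 196 199 201 189 156
270 106 106 105  98  92  99 116 150 184 202 199 196 197 198 195 194 195 198 199 198 188 157
271 104 104  94  95 108 144 181 201 199 198 197 196 196 195 194 195 197 198 198 199 200 181
t 10.43 tcp [ 0.448  -0.2852 -0.005 ] press [-0.1485 -0.0011 -0.005 ] F [-1.   1.2 11.5] open 0.0 q [-0.78  0.77  1.82 -0.    0.56 -2.14]
tool x [-0.978  0.21  -0.   ] y [ 0.21   0.978 -0.   ] z [ 0. -0. -1.]
turn 1 [-1.000e-02 -1.000e-02 -3.141e+01]
turn -1 [-0.    0.    0.01]
```

```bash
python3 - <<'E'
from h import *
from workcell import env
f=pickle.load(open("f3.pkl","rb"))["scene"]
for u in((169.5,265.7),(175.5,263.6),(172.5,264.7)):
    r=least_squares(lambda v:(proj(f,[v[0],v[1],0])-u).ravel(),[.45,-.28]).x
    print("tip edge press frame",loc([*r,0]).round(4))
E
```

```text
tip edge press frame [-0.1407 -0.0091  0.    ]
tip edge press frame [-0.1389  0.0058  0.    ]
tip edge press frame [-0.1397 -0.0017  0.    ]
```

The tip touches the table at a reported z of −0.005, so the TCP reading has a z bias of about 22 mm. The x and y values agree with the images. I'll raise the tip to 8 mm and push.

```bash
python3 -m jog '[{"x":0,"y":0,"z":-0.25,"rx":0,"ry":0,"rz":0,"jaw":0},{"x":-0.25,"y":0.03,"z":0,"rx":0,"ry":0,"rz":0,"jaw":0},{"x":-0.25,"y":0,"z":0,"rx":0,"ry":0,"rz":0,"jaw":0},{"x":-0.1,"y":0,"z":0,"rx":0,"ry":0,"rz":0,"jaw":0},{"x":-0.1,"y":0,"z":0,"rx":0,"ry":0,"rz":0,"jaw":0}]' | sed -n '2p;4p'
python3 -m jog '[{"x":-0.1,"y":0,"z":0,"rx":0,"ry":0,"rz":0,"jaw":0},{"x":-0.1,"y":0,"z":0,"rx":0,"ry":0,"rz":0,"jaw":0},{"x":-0.1,"y":0,"z":0,"rx":0,"ry":0,"rz":0,"jaw":0}]' | sed -n '2p;4p'
python3 -m jog '[{"x":-0.1,"y":0,"z":0,"rx":0,"ry":0,"rz":0,"jaw":0},{"x":-0.1,"y":0,"z":0,"rx":0,"ry":0,"rz":0,"jaw":0}]' | sed -n '2p;4p'
python3 tip.py; python3 -c "
from h import *
report([-.086,0,.003])"
```

```text
tcp_pos: [0.4754, -0.2897, 0.0031]
ft_force: [-2.0, -1.1, 0.3]
tcp_pos: [0.4872, -0.2922, 0.0033]
ft_force: [-1.3, -0.3, -0.6]
tcp_pos: [0.4953, -0.294, 0.0035]
ft_force: [-0.4, 0.7, -0.3]
tcp [ 0.496  -0.2943  0.0036] proj tcp,-17mm [[177.4, 274.9], [179.3, 278.7]] cols from 167
269  56  48  45  42  45  46  48  48  49  48  46  40 101 155 157 155 154 153 156 159 162 163
270  92  70  45  42  44  47  48  49  49  49  48  41  66 125 157 152 153 155 156 159 162 163
271 112 102  70  49  42  47  49  49  50  48  47  44  62 120 155 153 157 158 157 158 159 162
272 109 112 108  83  48  43  46  49  48  50  48  43  41 104 147 151 177 174 154 159 159 158
273 109 109 112 108  82  45  43  47  49  47  49  60  79 102 123 136 161 179 144 154 154 156
274 110 110 111 112 103  68  44  41  49  61  84 117 141 141 139 136 133 146 154 132 140 150
275 110 109 110 111 111 101  68  57  81 117 142 139 138 136 134 139 148 146 140 128 131 133
276 110 111 111 110 111 114 108 113 140 137 137 136 134 136 144 171 205 205 181 130 132 135
277 111 112 111 114 122 131 139 137 135 135 134 137 144 167 203 203 202 200 191 159
[... 456 characters left out ...]
 201 190 156
283 109 110 109 105 121 169 199 194 196 199 198 195 197 198 198 199 199 197 196 198 200 181
284 108 107 107 106 113 157 197 197 196 196 194 193 196 198 197 199 202 199 197 197 202 193
285 107 107 110 109 103 131 181 198 197 198 199 198 199 200 200 198 199 197 196 199 200 196
286 108 108 105 101  90 109 165 197 194 195 195 198 200 200 198 198 200 199 197 199 181 152
t 11.72 tcp [ 0.496  -0.2943  0.0036] press [-0.0997  0.0001  0.0036] F [-0.7  0.7 -0.1] open 0.0 q [-0.73  0.78  1.7   0.    0.67 -2.09]
tool x [-0.978  0.21  -0.001] y [ 0.21   0.978 -0.   ] z [ 0.001 -0.    -1.   ]
turn 1 [-1.000e-02 -0.000e+00 -3.141e+01]
turn -1 [-0.    0.01  0.  ]
shift units [-0.34 -0.    0.01]
```

```bash
python3 -m jog '[{"x":-0.08,"y":0,"z":0,"rx":0,"ry":0,"rz":0,"jaw":0},{"x":-0.08,"y":0,"z":0,"rx":0,"ry":0,"rz":0,"jaw":0},{"x":-0.06,"y":0,"z":0,"rx":0,"ry":0,"rz":0,"jaw":0},{"x":0,"y":0,"z":0,"rx":0,"ry":0,"rz":0,"jaw":0}]' | sed -n '2p;4p'
python3 -m jog '[{"x":-0.03,"y":0,"z":0,"rx":0,"ry":0,"rz":0,"jaw":0},{"x":0,"y":0,"z":0,"rx":0,"ry":0,"rz":0,"jaw":0}]' | sed -n '2p;4p'
python3 -m jog '[{"x":-0.02,"y":0,"z":0,"rx":0,"ry":0,"rz":0,"jaw":0},{"x":0,"y":0,"z":0,"rx":0,"ry":0,"rz":0,"jaw":0}]' | sed -n '2p;4p'
python3 -m jog '[{"x":-0.02,"y":0,"z":0,"rx":0,"ry":0,"rz":0,"jaw":0},{"x":0,"y":0,"z":0,"rx":0,"ry":0,"rz":0,"jaw":0}]' | sed -n '2p;4p'
python3 -c "
from h import *
report([-.086,0,.003])"
```

```text
tcp_pos: [0.5043, -0.2962, 0.0037]
ft_force: [-1.3, 0.1, -0.1]
tcp_pos: [0.505, -0.2963, 0.0036]
ft_force: [-0.8, -0.3, 1.5]
tcp_pos: [0.5057, -0.2964, 0.0036]
ft_force: [-0.6, -0.5, 0.9]
tcp_pos: [0.5066, -0.2966, 0.0036]
ft_force: [-0.9, 0.1, 0.6]
t 12.97 tcp [ 0.5066 -0.2966  0.0036] press [-0.0888  0.0001  0.0036] F [-0.9  0.1  0.6] open 0.001 q [-0.72  0.79  1.67  0.    0.69 -2.08]
tool x [-0.978  0.21  -0.   ] y [ 0.21   0.978 -0.   ] z [ 0. -0. -1.]
turn 1 [ -0.    -0.   -31.41]
turn -1 [-0.  0.  0.]
shift units [-0.07 -0.    0.02]
```

```bash
python3 -m jog '[{"x":-0.02,"y":0,"z":0,"rx":0,"ry":0,"rz":0,"jaw":0},{"x":0,"y":0,"z":0,"rx":0,"ry":0,"rz":0,"jaw":0}]' | sed -n '2p;4p'
python3 -m jog '[{"x":-0.02,"y":0,"z":0,"rx":0,"ry":0,"rz":0,"jaw":0},{"x":0,"y":0,"z":0,"rx":0,"ry":0,"rz":0,"jaw":0}]' | sed -n '2p;4p'
python3 -m jog '[{"x":-0.02,"y":0,"z":0,"rx":0,"ry":0,"rz":0,"jaw":0},{"x":0,"y":0,"z":0,"rx":0,"ry":0,"rz":0,"jaw":0}]' | sed -n '2p;4p'
```

```text
tcp_pos: [0.5069, -0.2966, 0.0035]
ft_force: [-1.6, -1.5, 1.9]
tcp_pos: [0.507, -0.2965, 0.0034]
ft_force: [-5.3, -1.9, 2.1]
tcp_pos: [0.507, -0.2964, 0.0034]
ft_force: [-6.1, -1.7, 3.4]
```

The tag is home: the TCP stopped and the force rose to 6 N. I'll back off, go up and move over the cap.

```bash
python3 -m jog '[{"x":0.1,"y":0,"z":0,"rx":0,"ry":0,"rz":0,"jaw":0},{"x":0.5,"y":0,"z":0,"rx":0,"ry":0,"rz":0,"jaw":0},{"x":0,"y":0,"z":-0.8,"rx":0,"ry":0,"rz":0,"jaw":0},{"x":0,"y":0,"z":-0.9,"rx":0,"ry":0,"rz":0,"jaw":0},{"x":0,"y":0,"z":-0.8,"rx":0,"ry":0,"rz":0,"jaw":0}]' | sed -n '2p;4p'
python3 - <<'E'
from h import *
from workcell import env
report([.008,0,.1])
f=pickle.load(open("f0.pkl","rb"))["top"]
for u,z in(((400,160),.05),((408,145),.13)):
    r=least_squares(lambda v:(proj(f,[v[0],v[1],z])-u).ravel(),[.6,-.1]).x;print("pot",loc([*r,z]).round(3))
B=env.grab_frame("scene");b=B["color"][260:330,155:215]
cv2.imwrite("pics/c6.png",cv2.resize(b,(480,560),interpolation=cv2.INTER_CUBIC))
E
```

```text
tcp_pos: [0.4867, -0.2924, 0.1049]
ft_force: [-0.1, -0.1, -0.1]
t 14.35 tcp [ 0.4867 -0.2924  0.1049] press [-0.1092  0.      0.1049] F [-0.1 -0.1 -0.1] open 0.001 q [-0.74  0.6   1.68  0.    0.86 -2.1 ]
tool x [-0.978  0.211 -0.003] y [ 0.211  0.978 -0.001] z [ 0.003 -0.001 -1.   ]
turn 1 [-5.000e-02 -1.000e-02 -3.142e+01]
turn -1 [-0.01  0.03  0.  ]
shift units [-2.93 -0.    0.13]
pot [0.082 0.193 0.05 ]
pot [0.105 0.194 0.13 ]
```

View pics/c6.png

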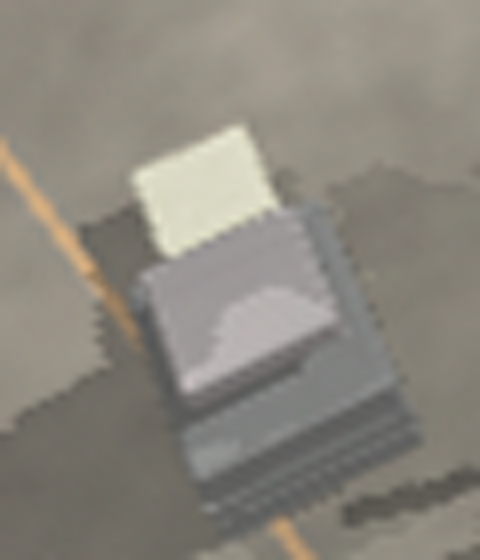

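The tag is well in, with its end corners at crop (132,178) and (245,125), and the press hasn't moved. I'll check the tag depth numerically.

```bash
python3 - <<'E'
from h import *
f=pickle.load(open("f0.pkl","rb"))["scene"]
for u in((132,178),(245,125)):
    u=(np.array(u)+.5)/8-.5+[155,260]
    r=least_squares(lambda v:(proj(f,[v[0],v[1],.0185])-u).ravel(),[.5,-.3]).x;print("tag corner",loc([*r,0]).round(4))
    
for u in((87,76),(178,38)):
    u=(np.array(u)+.5)/(800/120)-.5+[155,260]
    r=least_squares(lambda v:(proj(f,[v[0],v[1],.0185])-u).ravel(),[.5,-.3]).x;print("orig",loc([*r,0]).round(4))
E
python3 -m jog '[{"x":-0.8,"y":0,"z":0,"rx":0,"ry":0,"rz":0,"jaw":0},{"x":-0.8,"y":0,"z":0,"rx":0,"ry":0,"rz":0,"jaw":0},{"x":-0.8,"y":0,"z":0,"rx":0,"ry":0,"rz":0,"jaw":0},{"x":-0.5,"y":0,"z":0,"rx":0,"ry":0,"rz":0,"jaw":0},{"x":0,"y":0,"z":0.5,"rx":0,"ry":0,"rz":0,"jaw":0}]' | sed -n '2p;4p'
python3 -c "
from h import *
report([.008,0,.054])"
```

```text
tag corner [-0.0768 -0.0179  0.    ]
tag corner [-0.077   0.0168  0.    ]
orig [-0.1121 -0.0164  0.    ]
orig [-0.1107  0.0174  0.    ]
tcp_pos: [0.6021, -0.3176, 0.0845]
ft_force: [0.1, 0.7, 0.3]
t 15.03 tcp [ 0.6021 -0.3176  0.0845] press [ 0.009  -0.0003  0.0845] F [0.1 0.7 0.3] open 0.001 q [-0.65  0.75  1.39  0.    0.99 -2.01]
tool x [-0.978  0.209 -0.007] y [ 0.209  0.978 -0.003] z [ 0.007 -0.004 -1.   ]
turn 1 [ -0.11  -0.04 -31.4 ]
turn -1 [-0.03  0.07  0.01]
shift units [0.03 0.01 0.76]
```

The tag end reads −0.077, which is home. I'll press now.

```bash
python3 -m jog '[{"x":0,"y":0,"z":0.35,"rx":0,"ry":0,"rz":0,"jaw":0},{"x":0,"y":0,"z":0.2,"rx":0,"ry":0,"rz":0,"jaw":0},{"x":0,"y":0,"z":0,"rx":0,"ry":0,"rz":0,"jaw":0}]' | sed -n '2p;4p'
python3 -m jog '[{"x":0,"y":0,"z":0.05,"rx":0,"ry":0,"rz":0,"jaw":0},{"x":0,"y":0,"z":0.05,"rx":0,"ry":0,"rz":0,"jaw":0},{"x":0,"y":0,"z":0,"rx":0,"ry":0,"rz":0,"jaw":0}]' | sed -n '2p;4p'
python3 -m jog '[{"x":0,"y":0,"z":0.05,"rx":0,"ry":0,"rz":0,"jaw":0},{"x":0,"y":0,"z":0.05,"rx":0,"ry":0,"rz":0,"jaw":0},{"x":0,"y":0,"z":0,"rx":0,"ry":0,"rz":0,"jaw":0}]' | sed -n '2p;4p'
```

```text
tcp_pos: [0.5975, -0.3158, 0.0602]
ft_force: [0.2, 0.4, 0.9]
tcp_pos: [0.5988, -0.3164, 0.0578]
ft_force: [1.0, -0.4, -0.9]
tcp_pos: [0.5989, -0.3164, 0.0536]
ft_force: [-0.2, 0.2, 1.8]
```

```bash
python3 -m jog '[{"x":0,"y":0,"z":0.05,"rx":0,"ry":0,"rz":0,"jaw":0},{"x":0,"y":0,"z":0.05,"rx":0,"ry":0,"rz":0,"jaw":0},{"x":0,"y":0,"z":0,"rx":0,"ry":0,"rz":0,"jaw":0}]' | sed -n '2p;4p'
python3 -m jog '[{"x":0,"y":0,"z":0.04,"rx":0,"ry":0,"rz":0,"jaw":0},{"x":0,"y":0,"z":0.02,"rx":0,"ry":0,"rz":0,"jaw":0},{"x":0,"y":0,"z":0,"rx":0,"ry":0,"rz":0,"jaw":0}]' | sed -n '2p;4p'
python3 -m jog '[{"x":0,"y":0,"z":0.03,"rx":0,"ry":0,"rz":0,"jaw":0},{"x":0,"y":0,"z":0,"rx":0,"ry":0,"rz":0,"jaw":0}]' | sed -n '2p;4p'
```

```text
tcp_pos: [0.5989, -0.3164, 0.0497]
ft_force: [-0.5, 0.7, 2.7]
tcp_pos: [0.5989, -0.3164, 0.0473]
ft_force: [-1.6, 0.3, 5.0]
tcp_pos: [0.5989, -0.3164, 0.0462]
ft_force: [-0.6, 0.8, 5.4]
```

```bash
python3 -m jog '[{"x":0,"y":0,"z":0.02,"rx":0,"ry":0,"rz":0,"jaw":0},{"x":0,"y":0,"z":0,"rx":0,"ry":0,"rz":0,"jaw":0}]' | sed -n '2p;4p'
python3 -m jog '[{"x":0,"y":0,"z":0.02,"rx":0,"ry":0,"rz":0,"jaw":0},{"x":0,"y":0,"z":0,"rx":0,"ry":0,"rz":0,"jaw":0}]' | sed -n '2p;4p'
```

```text
tcp_pos: [0.5989, -0.3164, 0.046]
ft_force: [-1.1, 1.9, 8.4]
tcp_pos: [0.5989, -0.3164, 0.046]
ft_force: [-2.1, 2.1, 11.1]
```

The cap is on its stop, with z fixed at 0.0460 and about 11 N. I'll hold, release and withdraw.

```bash
python3 -m jog '[{"x":0,"y":0,"z":0,"rx":0,"ry":0,"rz":0,"jaw":0},{"x":0,"y":0,"z":0,"rx":0,"ry":0,"rz":0,"jaw":0},{"x":0,"y":0,"z":0,"rx":0,"ry":0,"rz":0,"jaw":0},{"x":0,"y":0,"z":0,"rx":0,"ry":0,"rz":0,"jaw":0},{"x":0,"y":0,"z":0,"rx":0,"ry":0,"rz":0,"jaw":0}]' | sed -n '2p;4p'
python3 -m jog '[{"x":0,"y":0,"z":0,"rx":0,"ry":0,"rz":0,"jaw":0},{"x":0,"y":0,"z":0,"rx":0,"ry":0,"rz":0,"jaw":0},{"x":0,"y":0,"z":0,"rx":0,"ry":0,"rz":0,"jaw":0},{"x":0,"y":0,"z":0,"rx":0,"ry":0,"rz":0,"jaw":0}]' | sed -n '2p;4p'
python3 -m jog '[{"x":0,"y":0,"z":-0.1,"rx":0,"ry":0,"rz":0,"jaw":0},{"x":0,"y":0,"z":-0.1,"rx":0,"ry":0,"rz":0,"jaw":0},{"x":0,"y":0,"z":-0.2,"rx":0,"ry":0,"rz":0,"jaw":0},{"x":0,"y":0,"z":-0.7,"rx":0,"ry":0,"rz":0,"jaw":0},{"x":0,"y":0,"z":-0.8,"rx":0,"ry":0,"rz":0,"jaw":0}]' | sed -n '2p;4p'
python3 -m jog '[{"x":0.8,"y":0,"z":-0.7,"rx":0,"ry":0,"rz":0,"jaw":0},{"x":0.9,"y":0,"z":-0.3,"rx":0,"ry":0,"rz":0,"jaw":0},{"x":0.9,"y":0,"z":0,"rx":0,"ry":0,"rz":0,"jaw":0},{"x":0.5,"y":0,"z":0,"rx":0,"ry":0,"rz":0,"jaw":0},{"x":0,"y":0,"z":0,"rx":0,"ry":0,"rz":0,"jaw":0}]'
python3 - <<'E'
from h import *
from workcell import env
B=env.grab_frame("scene");b=B["color"]
a=pickle.load(open("f0.pkl","rb"))["scene"]["color"]
cv2.imwrite("pics/c7.png",np.hstack([cv2.resize(x[260:330,155:205],(400,560),interpolation=cv2.INTER_CUBIC) for x in(a,b)]))
E
```

```text
tcp_pos: [0.5989, -0.3164, 0.046]
ft_force: [-3.1, 1.9, 11.1]
tcp_pos: [0.5989, -0.3165, 0.046]
ft_force: [-2.4, 0.9, 10.2]
tcp_pos: [0.5979, -0.3158, 0.1198]
ft_force: [0.1, 0.1, -0.6]
t: 20.02
tcp_pos: [0.4761, -0.2896, 0.1602]
orientation: [-0.334, -3.122, -0.002]
ft_force: [-0.7, -0.1, 0.5]
opening: 0.0006
gripper_force: 0.0
```

View pics/c7.png

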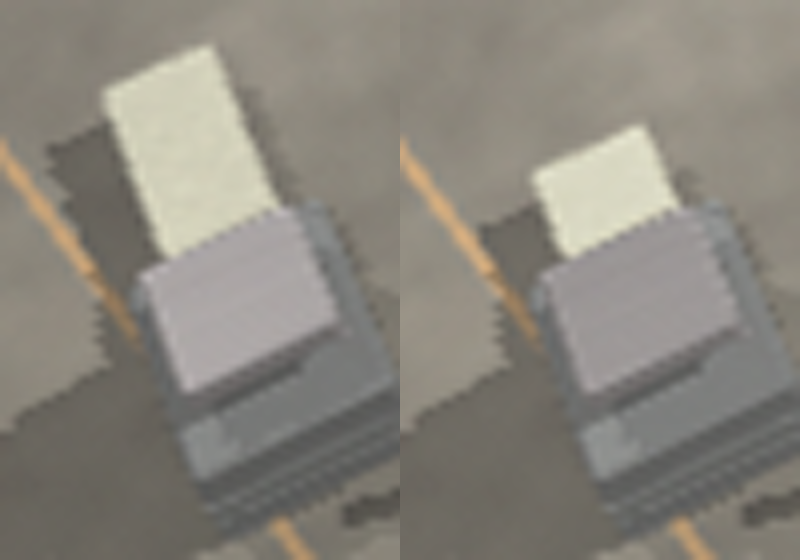

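In the before and after views the press and raised cap are in the same place (cap corner at (145,270) in both halves), and the tag is still home with its end at (640,125). I'll hand the job in.

```bash
python3 -c "
from workcell import env
print(env.sign_off())"
```

```text
the job is handed in; nothing more can be done
None
```

The tag in the square-capped press was pushed fully home. The cap was then pressed to its stop, held for about a second and released, and the arm withdrew without shifting the press. The job was handed in at about 20 s.

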